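Set a length gauge to a pattern roller cover and zero its scale ring

ROBOT

A 6-joint arm with a two-finger parallel gripper is mounted at the origin on a cart in front of the work surface, level with it; the furniture and walls round the work are solid. World frame = base frame: x ahead of the robot, y to its left, z up, the work surface at z = 0. Lengths are in mm, angles in rad, forces in N, time in s.
With the tool pointing down it reaches from about 425 to 950 mm from the base axis. Payload 3.5 kg.
Tool frame: the origin (TCP) lies midway between the tips of the shut fingers; the grasp point (between the pads) lies 19 mm behind it (manip.grip_point_offset is the distance from the TCP to the grasp point, in mm); z points along the fingers, y is the direction in which the jaws open and shut (so a half turn about z gives the same grasp; the last joint's range is limited). The gripper opens to 85 mm and grips with 20 to 120 N. Pads are 22 mm wide; open, the fingers measure 114 mm over their backs; the gripper's body (76 mm by 85 mm) begins 54 mm behind the grasp point. The pads swing forward as they close: fully open they stand 13 mm farther back than shut.
Start: joints at [-1.265, 0.286, 1.577, -0, 1.279, -0.15], TCP at [297.142, -606.063, 231.325] pointing down, gripper open.
Joint ranges: [-2.77, 2.77], [-0.9, 2.22], [0.21, 2.48], [-1.53, 4.67], [0.24, 2.81], [-2.84, 2.84]. Speed limits (rad/s): [2.79, 2.79, 3.14, 3.14, 3.14, 3.14].

INTERFACE

Orientations are given as a 3x3 rotation matrix whose columns are the frame's x, y, z axes.
In Python, from plant import manip gives the robot as it stands.
- The arm moves only by the shell command python3 -m crank 'ROWS'. ROWS is JSON, a list of rows, each a list of 7 numbers: the shift along the tool's x, y, z in mm, then the turn, a rotation vector about the tool's x, y, z in degrees, then the finger opening in mm, from 0 to 85.4. A call has 1 to 10 rows; each row is the pose to reach, as a shift and turn from the pose commanded when the call began, along the tool's axes at that moment; what a row does not reach only later rows make up. A row lasts 1/8 s, in which the tool goes at most 62.5 mm and 10.7 degrees, less where a joint would pass 70% of its speed; a pose out of reach is approached as far as the arm can. A call with a gripper value outside its range is refused whole. The fingers move at their own pace and stop on an object; the grip force is fixed at half the most. Time passes only in rows, so rows that repeat a pose let the fingers close. It gives the time, the measured TCP pose, the force and the opening at its end, in the units of the state.
- manip.get_state(): the state, without advancing time (a new reading comes with each control period).
- manip.snapshot(name): name is "side" or "top"; returns a dict with "frame" (420x560x3 uint8, blue, green, red), "mtx" (3x3 intrinsics, pixels), "pose" (4x4, takes a point from camera to world coordinates). Camera axes: x right, y down, z forward; pixel columns grow to the right and rows downward; lengths in mm; the calibration is good to about 2 mm. A picture is of the moment at which its call begins. There is no depth.
- manip.finish_job(): hands the job in, once; it reports no verdict.
The state is a dict: "time": time; "qpos": joint angles; "joint_vel": joint speeds; "joint_torque": joint torques, N m; "tcp_pos": TCP position; "eef_rot": TCP orientation; "ft_force": force on the tool from outside, world axes, zero at the start; "wrist_torque": the same for the moment, N m; "width": opening from 0.0 (shut) to 1.0 (fully open).
Only numpy, scipy, OpenCV 4.12 (cv2) and the standard library are available. Lean on these libraries where they do the work, as an engineer would, in place of code of your own. Each camera call takes 0.05 s, during which the arm holds its last target.

TASK

Set the length gauge to the pattern: lay the loose paint-roller cover in the gauge's V cradle, between the fence and the rubber-nosed stop, and turn the small upper knob clockwise until the stop nips the cover against the fence with a light measuring pressure of about 8 N, without crushing it. Then turn only the large scale ring underneath the knob back until its long broad zero line stands at the index line on the housing, leaving the knob and the stop's pressure as they are. Do not disturb the other things on the table.

Things in the scene. Friction and masses are not known exactly. Their poses are not given: they have to be found in the camera images.
- cover_centre (a point): the pattern: a loose white foam paint-roller cover (a roll), 106 mm long, 41 mm in diameter, 30 g, lying on the table to the right of the gauge; the point is its centre, 20 mm above what it lies on; its x axis runs along the roll
- gauge: the gauge: aluminium base 310 x 110 x 12 mm, fixed to the table; x runs along it from the end fence (-x) to the knobs (+x). Steel fence, 56 mm wide, 64 mm high: its face lies 107 to 117 mm from this origin towards -x; it is clamped in a slot and its exact place is not measured, so where the cover gets nipped must be felt
- cradle (a point): middle of the cradle, 46 mm above the table: a cover resting in both black V saddles has its axis here; x runs along the gauge to the knobs, z up. The saddles (12 mm thick, 54 mm wide, 39 mm high) are 32 mm to either side along x, with 52 mm free between them for fingers. From here to the fence's face it is 60 to 70 mm, to the nose at the start 61 mm
- nose: rubber nose (disc, 30 mm diameter) of the steel stop that slides on a rack along the gauge; origin at the centre of the face that meets the cover's end, 46 mm above the table. The rubber yields 1 mm for each 10 N and is at its end after 4 mm
- knob_grip (a point): on the upright common axis, near the top of the upper, smaller knob: black, round, fluted, 40 mm diameter, 78 to 102 mm above the table (this point: 98). Clockwise from above drives the stop to the fence, 18 mm per rad; 0.85 to 1.45 rad from the start nip the cover. Friction of up to 0.25 N m holds it where it is left (it slips back above 13 N at the nose); 8 N at the nose adds 0.14 N m
- ring_grip (a point): on the same axis, in the lower, larger knob: an aluminium scale ring of 62 mm diameter, 60 to 76 mm above the table (this point: 70); free space below it down to 48 mm. It sits on the knob's shaft with 0.1 N m of friction: carried along when the knob turns, it can be turned alone, either way, while the knob's greater friction keeps the knob still
- zero_mark (a point): outer end of the long broad black zero line on top of the scale ring, 31 mm from the axis (the ring's other lines are short and thin; one division is 0.112 rad). Once the stop is closed it has been carried 0.35 to 1.45 rad clockwise past the index
- index_mark (a point): black index line on the small light tab that sticks out of the knob housing below the ring, on the robot's side; the point is 31 mm from the axis, 46 mm above the table. The zero line is at the index when zero_mark is right above this point
- sanding_pad: bystander: foam sanding block, 62 x 115 x 31 mm, origin under its centre
- small_cup: bystander: small clear dosing cup, 51 mm wide, 35 mm high, origin under its centre
- tape_black: bystander: roll of black tape, 104 mm wide, 50 mm high, origin under its centre
Mind the look-alikes: they are no part of the job. Leave any blue look-alike of the part that bears cover_centre alone.

How it is judged (in metres and radians):
On the way, in this order (a step that is already met when the one before it is completed fails the run):
1. the cover lies in both Vs of the cradle (y of cover_centre in the frame of cradle between -0.005 and 0.005 m and z of cover_centre in the frame of cradle between -0.004 and 0.004 m and angle between the x axis of cover_centre and the x axis of cradle, either way round below 0.08 rad and linear speed of cover below 0.02 m/s), for 0.2 s.
2. the stop's nose presses on the cover with 4 to 13 N (contact force between nose and cover between 4 and 13 N), for 0.4 s.
At the end, for the whole second after the job is handed in: the cover lies in the cradle (centre within 5 mm sideways and 4 mm in height of the cradle's axis, at rest), the stop's nose presses on it with 4 to 13 N, and the ring's zero line stands within 2 mm of the index line (all of step 2 and horizontal distance between zero_mark and index_mark below 0.002 m and y of cover_centre in the frame of cradle between -0.005 and 0.005 m and z of cover_centre in the frame of cradle between -0.004 and 0.004 m and angle between the x axis of cover_centre and the x axis of cradle, either way round below 0.08 rad and linear speed of cover below 0.01 m/s); the robot touches nothing.
It fails at once if the cover is crushed: more than 16 N between nose and cover (contact force between nose and cover above 16 N).
It fails at once if a bystander (sanding block, small cup, black tape) is moved by more than 30 mm (distance of any of sanding_pad, small_cup, tape_black from where it was at the start of the episode above 0.03 m).
It also fails if it takes over 70 s, if anything falls off the work surface, if the arm or the gripper's body presses on something with over 40 N, if the wrist force passes 120 N, or if a joint passes its speed limit or range.

## Working session

There is one attempt and no reset: what is moved stays moved. The work goes in short steps, Python scripts to look and compute and a shell command to move; the robot and the scene stay as the last step left them, time stands still between calls to the robot, and variables do not carry over. Pictures are saved under pics/ and viewed, and the job is handed in when it is done.

```bash
ls; mkdir -p pics; python3 - <<'E'
from plant import manip
import cv2,numpy as np
s=manip.get_state();print(s)
for n in("side","top"):
    d=manip.snapshot(n);cv2.imwrite(f"pics/{n}0.png",d["frame"]);np.savez(f"pics/{n}0.npz",**d);print(n,d["mtx"],d["pose"])
E
```

```text
pics
{'time': 0.0, 'qpos': array([-1.26502312e+00,  2.87220789e-01,  1.57816431e+00,  5.35590820e-06,
        1.27861617e+00, -1.50029758e-01]), 'joint_vel': array([ 0.00127692, -0.0011109 , -0.00175973, -0.00046253,  0.0019383 ,
       -0.00035328]), 'joint_torque': array([ 8.95534704e-04, -4.05981016e+01, -2.92623317e+01, -4.03449860e-05,
        5.75736558e-03, -7.95913479e-06]), 'tcp_pos': array([ 296.93385609, -605.45055544,  229.91730539]), 'eef_rot': array([[ 8.97908680e-01,  4.40181194e-01, -7.20174951e-04],
       [ 4.40181631e-01, -8.97905813e-01,  2.29843135e-03],
       [ 3.65076980e-04, -2.38078924e-03, -9.99997099e-01]]), 'ft_force': array([-0.47806295,  0.61836113,  0.39892281]), 'wrist_torque': array([ 0.03102535, -0.00591301, -0.02145114]), 'width': 0.9997489545597534}
side [[409.06768498   0.         279.49481843]
 [  0.         409.06768498 207.18325795]
 [  0.           0.           1.        ]] [[-9.24200479e-01 -2.29987000e-01  3.04892530e-01  1.58368972e+02]
 [-3.81674392e-01  5.28318979e-01 -7.58421858e-01  9.56200327e+02]
 [ 1.33466575e-02 -8.17303515e-01 -5.76052802e-01  7.91192284e+02]
 [ 0.00000000e+00  0.00000000e+00  0.00000000e+00  1.00000000e+00]]
top [[420.17859117   0.         274.67002495]
 [  0.         420.17859117 210.60454511]
 [  0.           0.           1.        ]] [[ 1.94070067e-02 -9.92646713e-01  1.19481680e-01  4.23564916e+02]
 [-9.99748870e-01 -2.06060809e-02 -8.80825787e-03  3.64532023e+01]
 [ 1.12055374e-02 -1.19280732e-01 -9.92797332e-01  1.06890427e+03]
 [ 0.00000000e+00  0.00000000e+00  0.00000000e+00  1.00000000e+00]]
```

View pics/side0.png

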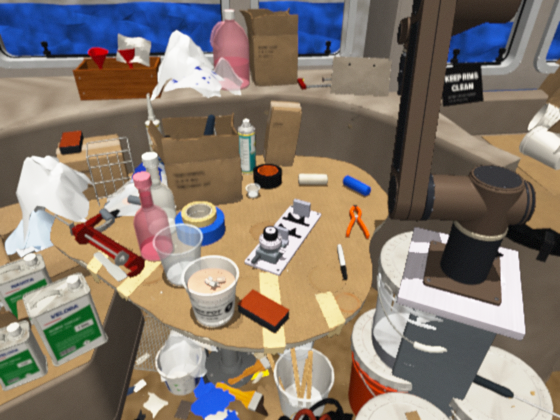

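View pics/top0.png

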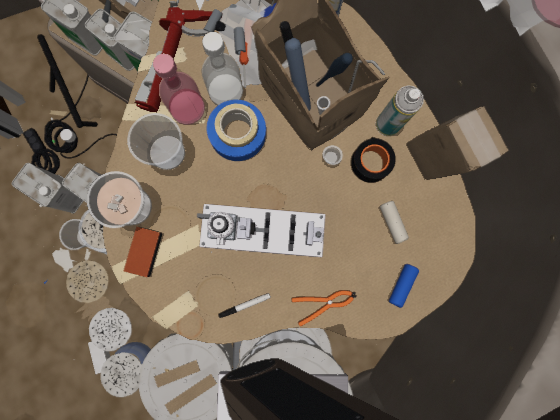

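The white cover is at about (394,222) in the top view and (313,180) in the side view. The gauge runs from its knobs at (221,228) to its fence at (315,234). The blue look-alike at (404,286) stays where it is.

```bash
python3 - <<'E'
import cv2
t=cv2.imread("pics/top0.png");s=cv2.imread("pics/side0.png")
cv2.imwrite("pics/t0g.png",cv2.resize(t[195:265,190:335],None,fx=5.5,fy=5.5,interpolation=cv2.INTER_CUBIC))
cv2.imwrite("pics/t0c.png",cv2.resize(t[190:255,360:430],None,fx=8,fy=8,interpolation=cv2.INTER_CUBIC))
cv2.imwrite("pics/s0g.png",cv2.resize(s[160:280,235:345],None,fx=5,fy=5,interpolation=cv2.INTER_CUBIC))
E
```

```text
(no output)
```

View pics/t0g.png

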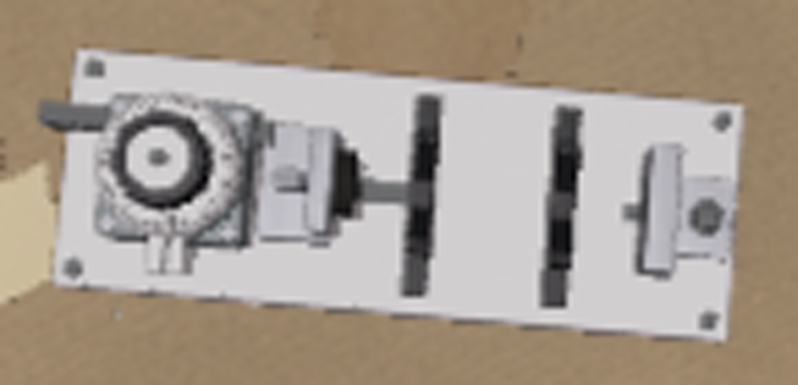

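View pics/t0c.png

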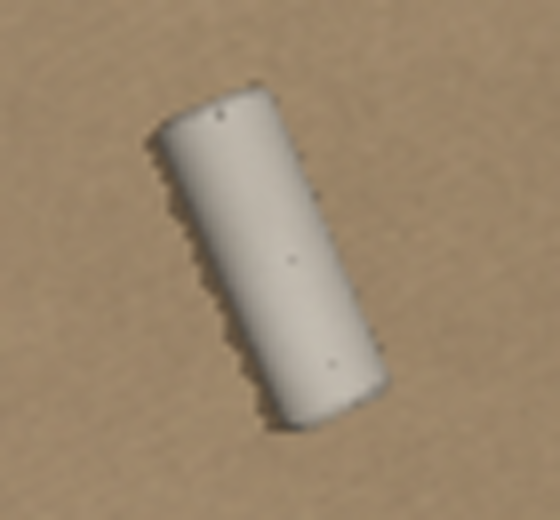

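View pics/s0g.png

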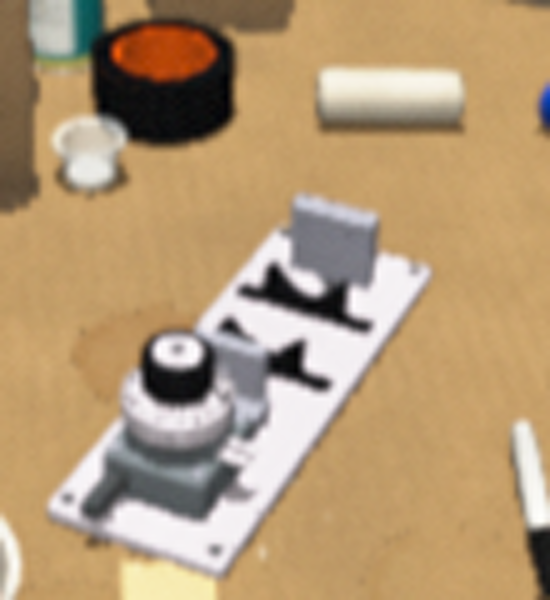

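```bash
cat > h.py <<'E'
import numpy as np,cv2
from scipy.optimize import least_squares
def load(n): return dict(np.load(f"pics/{n}.npz"))
def ray(d,u,v):
    r=d["pose"][:3,:3]@np.linalg.solve(d["mtx"],[u,v,1]);return d["pose"][:3,3],r/np.linalg.norm(r)
def atz(d,u,v,z):
    o,r=ray(d,u,v);return o+r*(z-o[2])/r[2]
def tri(d1,p1,d2,p2):
    A=[];b=[]
    R=[]
    for d,p in((d1,p1),(d2,p2)):
        o,r=ray(d,*p);P=np.eye(3)-np.outer(r,r);A.append(P);b.append(P@o);R.append((o,P))
    x=np.linalg.lstsq(np.vstack(A),np.hstack(b),rcond=None)[0]
    return x,[np.linalg.norm(P@(x-o)) for o,P in R]
def proj(d,p):
    q=d["pose"][:3,:3].T@(np.array(p)-d["pose"][:3,3]);q=d["mtx"]@q;return q[:2]/q[2]
def crop(p,s,ox,oy): return (np.array(p)+.5)/s-.5+[ox,oy]
E
python3 - <<'E'
from h import *
T=load("top0");S=load("side0")
t=lambda *p:crop(p,5.5,190,195); c=lambda *p:crop(p,8,360,190); s=lambda *p:crop(p,5,235,160)
np.set_printoptions(precision=1,suppress=True)
# order: fence-far, fence-near, knob-near, knob-far
tc=[t(743,105),t(728,340),t(55,283),t(78,50)]; P=[atz(T,*p,12) for p in tc];P=np.array(P);print("base top",P)
sc=[s(283,230),s(430,268),s(225,575),s(50,515)]
for a,b in zip(tc,sc): print(tri(T,a,S,b), atz(S,*b,12))
print("knobtop",tri(T,t(158,157),S,s(178,350)),atz(T,*t(158,157),102))
e1=t(0,0)
print("cover",tri(T,c(276,258),S,s(390,97)))
ends=[atz(T,*c(213,108),22),atz(T,*c(338,406),22)];print(ends,np.linalg.norm(ends[0]-ends[1]))
d=ends[1]-ends[0];print("cover angle deg",np.degrees(np.arctan2(d[1],d[0])))
for a,b in((0,3),(1,2)):
    d=P[b]-P[a];print(np.linalg.norm(d),np.degrees(np.arctan2(d[1],d[0])))
print("centre",P.mean(0))
for w,p in dict(indextip=(165,270),zero=(0,0),saddleR_top=(570,108),saddleRb=(552,305),saddleLt=(428,97),saddleLb=(413,294)).items():
    print(w,atz(T,*t(*p),46 if w[0]=='i' else 51))
for w,p in dict(tape=(374,159),cup=(332,156),pad=(143,252)).items(): print(w,atz(T,*p,30))
E
```

```text
base top [[545.5 -99.8  12. ]
 [437.7 -93.5  12. ]
 [457.5 213.3  12. ]
 [564.7 207.   12. ]]
(array([ 543.9, -101.3,    6. ]), [np.float64(2.43435519074416), np.float64(2.4343551907447982)]) [538.6 -93.7  12. ]
(array([436.9, -94. ,  10. ]), [np.float64(0.8328358088748405), np.float64(0.832835808874316)]) [435.4 -91.6  12. ]
(array([455.7, 213.8,   4.8]), [np.float64(2.192951889178543), np.float64(2.1929518891780364)]) [450.8 220.1  12. ]
(array([563.9, 207.7,   3.9]), [np.float64(1.9691415740022293), np.float64(1.9691415740010076)]) [557.7 215.1  12. ]
knobtop (array([507. , 156.9, 102.2]), [np.float64(1.1392160864050642), np.float64(1.139216086404866)]) [508.1 157.2 102. ]
cover (array([ 526.5, -274.6,   17.8]), [np.float64(1.4431115884398629), np.float64(1.4431115884393604)])
[array([ 574.6, -253.7,   22. ]), array([ 481.4, -291.7,   22. ])] 100.5515618618465
cover angle deg -157.8152276401534
307.45607361360345 86.42735206775446
307.4385413192823 86.30693085537392
centre [501.4  56.7  12. ]
indextip [463.1 159.4  46. ]
zero [581.2 236.2  51. ]
saddleR_top [538.1 -18.   51. ]
saddleRb [451.  -11.3  51. ]
saddleLt [541.7  45.   51. ]
saddleLb [454.6  49.8  51. ]
tape [ 685.5 -221.9   30. ]
cup [ 690.9 -115.3   30. ]
pad [439.6 348.2  30. ]
```

```bash
python3 - <<'E'
from h import *
T=load("top0");S=load("side0")
t=lambda *p:crop(p,5.5,190,195); s=lambda *p:crop(p,5,235,160)
np.set_printoptions(precision=1,suppress=True)
K=np.array([507.5,157,0]);a=np.radians(86.4);R=np.array([[np.cos(a),-np.sin(a),0],[np.sin(a),np.cos(a),0],[0,0,1]])
g=lambda p:R.T@(p-K)
for w,p,z in[("footR near",(552,305),14),("R far",(570,108),14),("L near",(413,294),14),("L far",(428,97),14),("fence face top far",(648,147),64),("fence near",(638,270),64),("nose face",(359,183),46),("index",(170,265),46),("R mid",(560,207),25),("L mid",(421,195),25)]:
    print(w,g(atz(T,*t(*p),z)),atz(T,*t(*p),z))
print(g(tri(T,t(552,305),S,s(368,327))[0]),g(tri(T,t(413,294),S,s(326,383))[0]),g(tri(T,t(570,108),S,s(243,291))[0]))
t0=cv2.imread("pics/top0.png")
cv2.imwrite("pics/t0h.png",cv2.resize(t0[205:250,200:290],None,fx=8.8,fy=8.8,interpolation=cv2.INTER_CUBIC))
E
```

```text
footR near [-173.2   44.8   14. ] [452.  -13.1  14. ]
R far [-174.4  -45.8   14. ] [542.3 -20.   14. ]
L near [-109.8   45.    14. ] [455.7  50.2  14. ]
L far [-109.   -45.4   14. ] [546.   45.4  14. ]
fence face top far [-207.4  -25.8   64. ] [520.2 -51.6  64. ]
fence near [-207.    28.1   64. ] [466.5 -47.8  64. ]
nose face [-82.3  -0.9  46. ] [503.3  74.9  46. ]
index [-2.4 42.1 46. ] [465.3 157.3  46. ]
R mid [-172.9    0.8   25. ] [495.9 -15.5  25. ]
L mid [-109.8    0.6   25. ] [500.   47.5  25. ]
[-173.4   45.2   14.4] [-109.8   45.1   15.6] [-175.4  -43.9   11. ]
```

View pics/t0h.png

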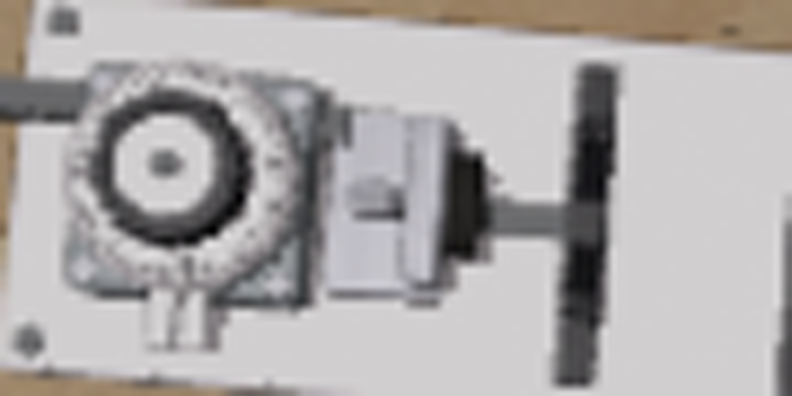

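The cradle works out at about (498,16), the knob axis at (507.5,157), and both agree with the given sizes. Next I approach the cover.

```bash
cat >> h.py <<'E'
def go(target,jaw_deg):
    """print shift in tool axes and turn about tool for tool pointing straight down, jaw (tool y) at world angle jaw_deg"""
    from plant import manip
    s=manip.get_state();R=np.array(s["eef_rot"]);a=np.radians(jaw_deg)
    y=np.array([np.cos(a),np.sin(a),0]);z=np.array([0,0,-1.]);x=np.cross(y,z)
    G=np.c_[x,y,z];rv=cv2.Rodrigues(R.T@G)[0].ravel()
    print("t",round(s["time"],2),"tcp",np.round(s["tcp_pos"],1),"jaw",round(np.degrees(np.arctan2(R[1,1],R[0,1])),1),"F",np.round(s["ft_force"],1),"w",round(s["width"],3),"q",np.round(s["qpos"],2))
    print("shift",np.round(R.T@(np.array(target)-s["tcp_pos"]),1),"turn",np.round(np.degrees(rv),2))
E
python3 -c "
from h import *
go([527.5,-273.5,110],-67.8)"
```

```text
t 0.1 tcp [ 297.  -605.5  230. ] jaw -63.9 F [-0.8 -0.2 -0.1] w 1.001 q [-1.26  0.29  1.58  0.    1.28 -0.15]
shift [ 353.1 -196.4  120.6] turn [-0.12 -0.02  3.91]
```

```bash
python3 -m crank '[[353,-196,121,0,0,3.9,85],[353,-196,121,0,0,3.9,85],[353,-196,121,0,0,3.9,85],[353,-196,121,0,0,3.9,85],[353,-196,121,0,0,3.9,85],[353,-196,121,0,0,3.9,85],[353,-196,121,0,0,3.9,85],[353,-196,121,0,0,3.9,85],[353,-196,121,0,0,3.9,85]]'; python3 - <<'E'
from h import *
from plant import manip
go([527.5,-273.5,1],-67.8)
d=manip.snapshot("side");cv2.imwrite("pics/s1.png",cv2.resize(d["frame"][100:260,250:400],None,fx=5,fy=3.75*4/3,interpolation=cv2.INTER_CUBIC)[:600])
E
```

```text
time: 1.23
tcp_pos: [527.7, -275.0, 110.3]
eef_rot: [[0.926, 0.378, -0.0], [0.378, -0.926, -0.0], [-0.0, 0.0, -1.0]]
ft_force: [1.1, -0.8, -0.2]
width: 0.997
t 1.23 tcp [ 527.7 -275.   110.3] jaw -67.8 F [ 1.1 -0.8 -0.2] w 0.997 q [-0.65  0.24  1.87 -0.    1.03  0.53]
shift [  0.5  -1.5 109.3] turn [0.01 0.02 0.04]
```

View pics/s1.png

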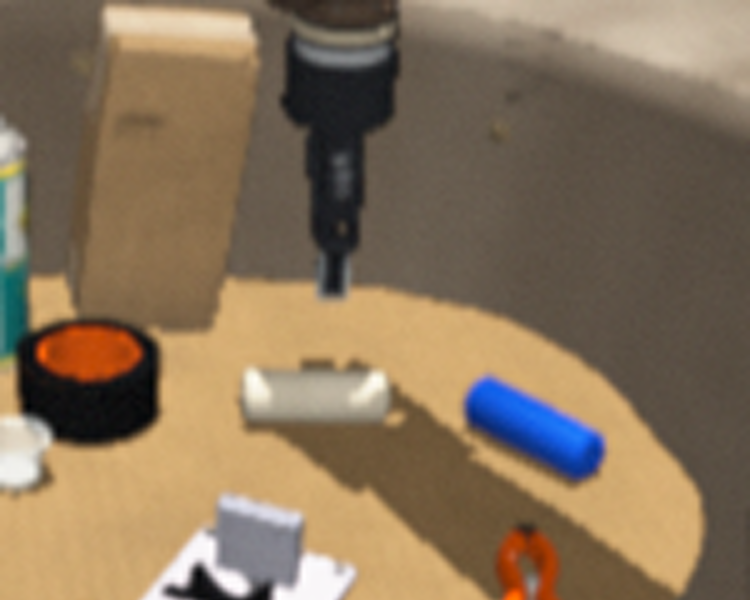

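The fingers stand centred over the cover, so I descend and grip.

```bash
python3 -m crank '[[0.5,-1.5,50,0,0,0,85],[0.5,-1.5,90,0,0,0,85],[0.5,-1.5,109,0,0,0,85],[0.5,-1.5,109,0,0,0,85],[0.5,-1.5,109,0,0,0,30],[0.5,-1.5,109,0,0,0,30],[0.5,-1.5,109,0,0,0,30],[0.5,-1.5,109,0,0,0,30],[0.5,-1.5,109,0,0,0,30],[0.5,-1.5,109,0,0,0,30]]'; python3 - <<'E'
from h import *
from plant import manip
go([498.1,15.8,150],-3.6)
E
```

```text
time: 2.52
tcp_pos: [529.0, -274.0, 3.3]
eef_rot: [[0.926, 0.378, 0.003], [0.378, -0.926, -0.002], [0.002, 0.003, -1.0]]
ft_force: [-0.3, 0.8, 5.6]
width: 0.459
t 2.52 tcp [ 529.  -274.     3.3] jaw -67.8 F [-0.3  0.8  5.6] w 0.459 q [-0.65  0.4   1.9  -0.    0.84  0.53]
shift [  81.2 -279.6 -147.4] turn [ 2.100e-01  1.000e-02 -6.417e+01]
```

```bash
python3 -m crank '[[0,0,-40,0,0,0,30],[0,0,-100,0,0,0,30],[0,0,-147,0,0,0,30],[81,-280,-147,0,0,-64.2,30],[81,-280,-147,0,0,-64.2,30],[81,-280,-147,0,0,-64.2,30],[81,-280,-147,0,0,-64.2,30],[81,-280,-147,0,0,-64.2,30],[81,-280,-147,0,0,-64.2,30],[81,-280,-147,0,0,-64.2,30]]'; python3 - <<'E'
from h import *
from plant import manip
go([498.1,15.8,110],-3.6)
for n in("side","top"):
    d=manip.snapshot(n);np.savez(f"pics/{n}2.npz",**d);x,y=(190,80) if n=="side" else (190,170)
    cv2.imwrite(f"pics/{n}2.png",cv2.resize(d["frame"][y:y+150,x:x+160],None,fx=4,fy=4,interpolation=cv2.INTER_CUBIC))
E
```

```text
time: 3.78
tcp_pos: [496.5, 17.4, 148.2]
eef_rot: [[0.063, 0.998, -0.0], [0.998, -0.063, -0.0], [-0.0, -0.0, -1.0]]
ft_force: [0.0, -0.6, 0.4]
width: 0.464
t 3.77 tcp [496.5  17.4 148.2] jaw -3.6 F [ 0.  -0.6  0.4] w 0.464 q [-0.17 -0.02  2.08 -0.    1.08 -0.11]
shift [-1.5  1.7 38.2] turn [-0.01  0.   -0.02]
```

View pics/side2.png

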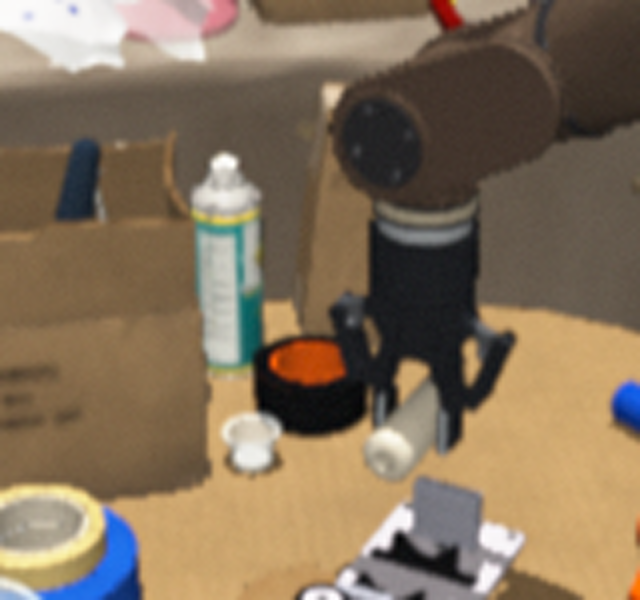

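View pics/top2.png

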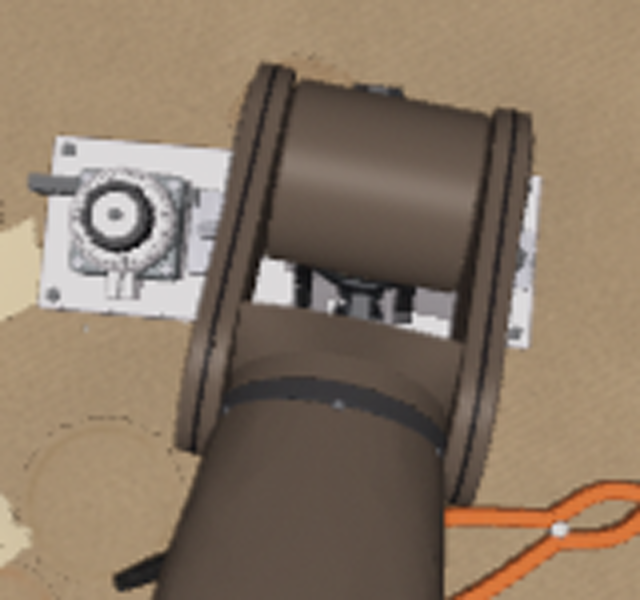

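```bash
python3 - <<'E'
from h import *
S=load("side2")
for L in(48,53,58): print(L,proj(S,[496.5+.063*L,17.4+.998*L,165.5])-crop((388,460),4,190,80))
E
```

```text
48 [-1.25108602 -0.9890928 ]
53 [-2.02235472 -0.11018095]
58 [-2.79864629  0.77445478]
```

```bash
python3 -m crank '[[-1.5,1.5,30,0,0,0,30],[-1.5,1.5,70,0,0,0,30],[-1.5,1.5,95,0,0,0,30],[-1.5,1.5,105,0,0,0,30],[-1.5,1.5,110,0,0,0,30],[-1.5,1.5,110,0,0,0,30]]'; python3 - <<'E'
from h import *
from plant import manip
go([498.1,15.8,30],-3.6)
for n in("side",):
    d=manip.snapshot(n);np.savez(f"pics/{n}3.npz",**d);x,y=(190,120) if n=="side" else (190,170)
    cv2.imwrite(f"pics/{n}3.png",cv2.resize(d["frame"][y:y+150,x:x+160],None,fx=4,fy=4,interpolation=cv2.INTER_CUBIC))
E
```

```text
time: 4.62
tcp_pos: [498.9, 14.8, 39.0]
eef_rot: [[0.063, 0.998, 0.001], [0.998, -0.063, -0.0], [-0.0, 0.001, -1.0]]
ft_force: [-0.5, 0.3, -0.3]
width: 0.458
t 4.62 tcp [498.9  14.8  39. ] jaw -3.6 F [-0.5  0.3 -0.3] w 0.458 q [-0.17  0.16  2.13  0.    0.86 -0.11]
shift [ 0.9 -0.9  9. ] turn [ 0.07  0.01 -0.03]
```

View pics/side3.png

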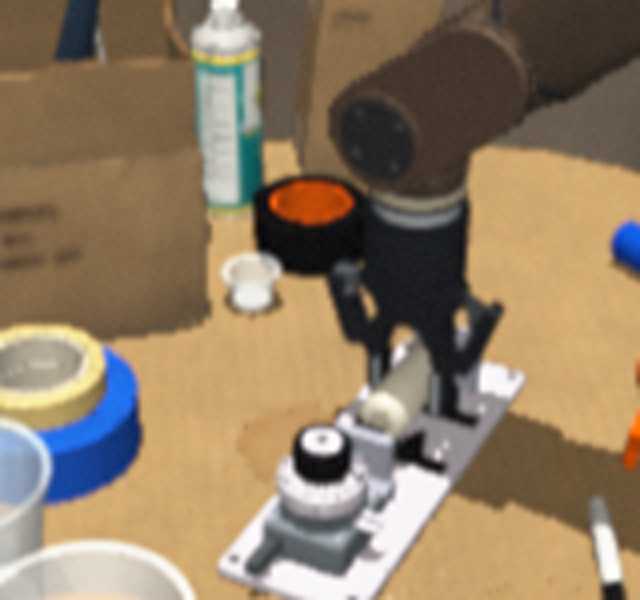

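The cover hangs just above the saddles, between nose and fence. Its near end is at crop (385,412).

```bash
python3 -m crank '[[1,-0.5,4,0,0,0,30],[1,-0.5,7,0,0,0,30],[1,-0.5,8,0,0,0,30],[1,-0.5,8,0,0,0,30]]'; python3 -c "
from h import *
go([498.1,15.8,30],-3.6)"
```

```text
time: 5.18
tcp_pos: [498.1, 16.2, 30.5]
eef_rot: [[0.063, 0.998, 0.001], [0.998, -0.063, 0.0], [0.0, 0.001, -1.0]]
ft_force: [0.8, 0.1, 0.8]
width: 0.465
t 5.17 tcp [498.1  16.2  30.5] jaw -3.6 F [0.8 0.1 0.8] w 0.465 q [-0.17  0.17  2.13  0.    0.84 -0.11]
shift [-0.4 -0.   0.5] turn [ 0.04 -0.01  0.01]
```

```bash
python3 -m crank '[[0,0,1,0,0,0,30],[0,0,1.5,0,0,0,30],[0,0,1.5,0,0,0,45],[0,0,1.5,0,0,0,52],[0,0,1.5,0,0,0,60],[0,0,1.5,0,0,0,70],[0,0,1.5,0,0,0,85],[0,0,1.5,0,0,0,85],[0,0,1.5,0,0,0,85]]'; python3 -m crank '[[0,0,-30,0,0,0,85],[0,0,-80,0,0,0,85],[0,0,-120,0,0,0,85],[-150,0,-140,0,0,0,85],[-150,0,-140,0,0,0,85],[-150,0,-140,0,0,0,85],[-150,0,-140,0,0,0,85]]';  python3 - <<'E'
from h import *
from plant import manip
go([498.1,15.8,30],-3.6)
for n in("side","top"):
    d=manip.snapshot(n);np.savez(f"pics/{n}4.npz",**d);x,y=(230,160) if n=="side" else (190,185)
    cv2.imwrite(f"pics/{n}4.png",cv2.resize(d["frame"][y:y+110,x:x+145],None,fx=5.4,fy=5.4,interpolation=cv2.INTER_CUBIC))
E
```

```text
time: 6.3
tcp_pos: [497.8, 16.1, 28.8]
eef_rot: [[0.063, 0.998, 0.0], [0.998, -0.063, -0.0], [-0.0, 0.0, -1.0]]
ft_force: [0.2, 0.3, -0.6]
width: 0.996
time: 7.18
tcp_pos: [488.5, -135.2, 169.3]
eef_rot: [[0.066, 0.998, 0.001], [0.998, -0.066, -0.0], [-0.0, 0.001, -1.0]]
ft_force: [-0.2, 0.7, -0.2]
width: 0.995
t 7.17 tcp [ 488.5 -135.2  169.3] jaw -3.8 F [-0.2  0.7 -0.2] w 0.995 q [-0.47 -0.03  2.04  0.    1.13 -0.4 ]
shift [151.4  -0.5 139.3] turn [ 0.05  0.02 -0.18]
```

View pics/side4.png

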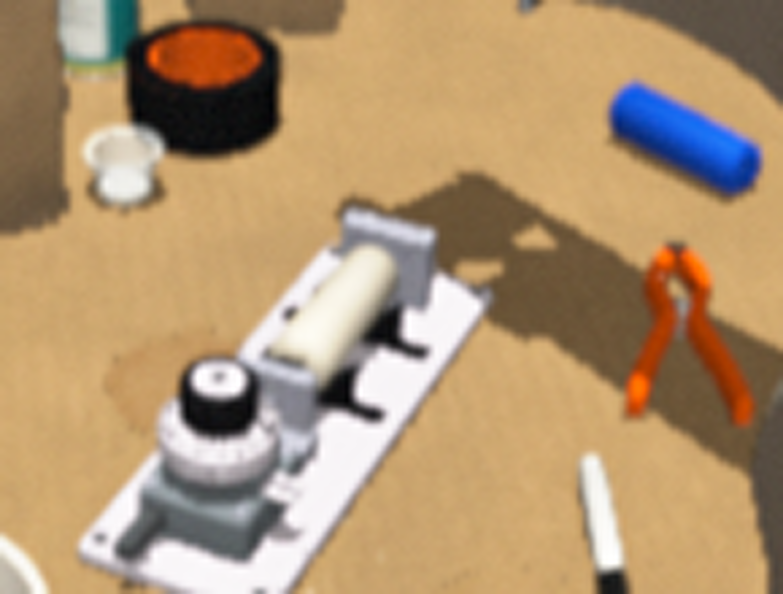

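View pics/top4.png

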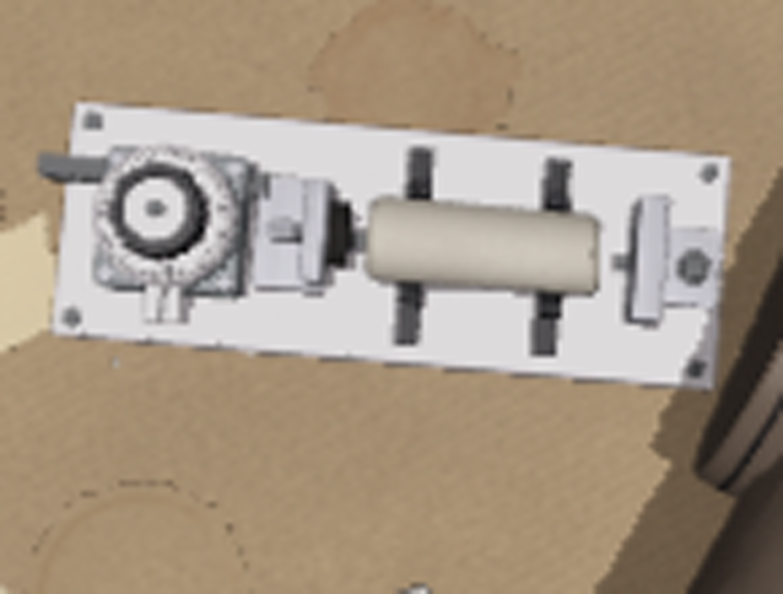

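```bash
python3 - <<'E'
from h import *
from plant import manip
print(manip.grip_point_offset if not callable(manip.grip_point_offset) else manip.grip_point_offset())
T=load("top4")["frame"];S=load("side4")["frame"]
cv2.imwrite("pics/tk4.png",cv2.resize(T[205:250,200:245],None,fx=13,fy=13,interpolation=cv2.INTER_CUBIC))
cv2.imwrite("pics/sk4.png",cv2.resize(S[220:265,245:300],None,fx=13,fy=13,interpolation=cv2.INTER_CUBIC))
go([507.5,157,140],-3.6)
E
```

```text
18.700000000000003
t 7.28 tcp [ 488.2 -133.1  168.5] jaw -3.6 F [-0.1 -0.1 -0.3] w 0.989 q [-0.47 -0.03  2.04  0.    1.13 -0.4 ]
shift [290.7   1.   28.7] turn [-0.04 -0.04 -0.01]
```

View pics/tk4.png

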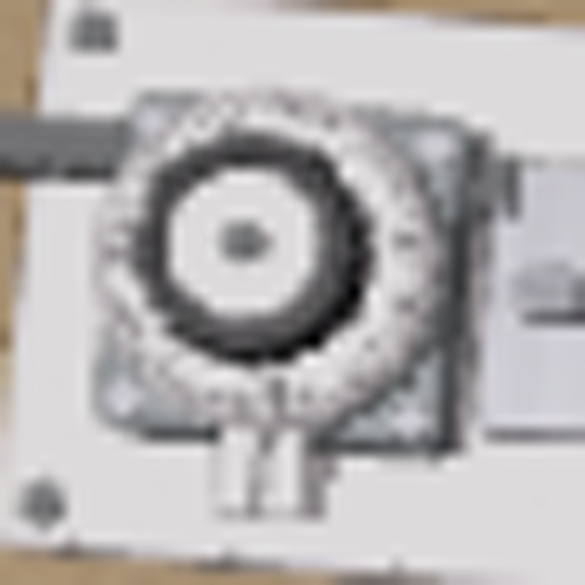

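View pics/sk4.png

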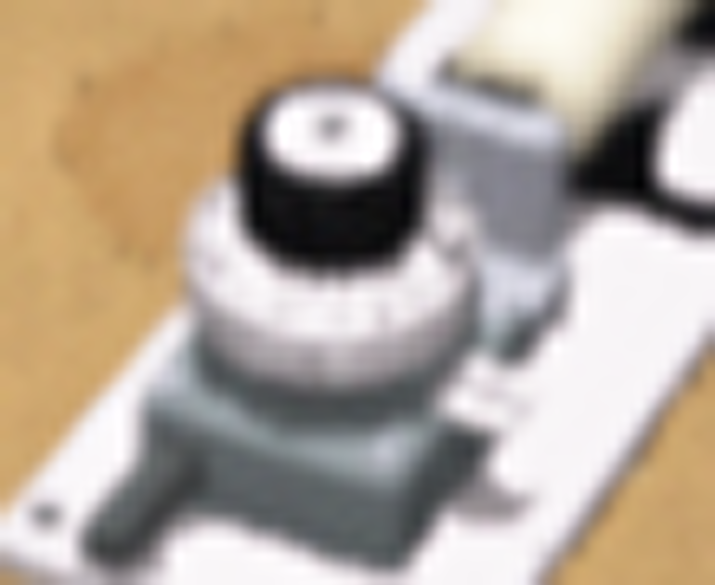

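```bash
cat >> h.py <<'E'
def polar(d,K,z=76,scale=10,R=40):
    """rectified polar-free top view: unroll ring: rows radius 20..34, cols angle deg world 0..360"""
    th=np.radians(np.arange(0,360,0.5));r=np.arange(18,36,0.25)
    TH,RR=np.meshgrid(th,r);P=np.stack([K[0]+RR*np.cos(TH),K[1]+RR*np.sin(TH),np.full_like(RR,z)],-1).reshape(-1,3)
    q=(P-d["pose"][:3,3])@d["pose"][:3,:3];q=q@d["mtx"].T;uv=(q[:,:2]/q[:,2:]).astype(np.float32).reshape(RR.shape+(2,))
    g=cv2.cvtColor(d["frame"],cv2.COLOR_BGR2GRAY)
    return cv2.remap(g,uv[...,0],uv[...,1],cv2.INTER_CUBIC)
def rect(d,K,z,R=45,s=6):
    """metric view at height z; up = world +x, left = +y"""
    a=np.arange(R,-R,-1/s);X,Y=np.meshgrid(a,a,indexing="ij")
    P=np.stack([K[0]+X,K[1]+Y,np.full_like(X,z)],-1).reshape(-1,3)
    q=(P-d["pose"][:3,3])@d["pose"][:3,:3];q=q@d["mtx"].T;uv=(q[:,:2]/q[:,2:]).astype(np.float32).reshape(X.shape+(2,))
    return cv2.remap(d["frame"],uv[...,0],uv[...,1],cv2.INTER_CUBIC)
E
python3 - <<'E'
from h import *
K=[507.5,157]
T=load("top4");S=load("side4")
im=np.hstack([rect(T,K,76,45,4.4),rect(S,K,76,45,4.4)]);cv2.imwrite("pics/rect4.png",im);print(im.shape)
p=atz(T,*crop((278,395),13,200,205),76);print("cand top",p,np.degrees(np.arctan2(p[1]-K[1],p[0]-K[0])),np.hypot(*(p[:2]-K)))
p=atz(S,*crop((455,235),13,245,220),76);print("cand side",p,np.degrees(np.arctan2(p[1]-K[1],p[0]-K[0])))
p=atz(T,*crop((265,470),13,200,205),46);print("idx",p)
E
```

```text
(396, 792, 3)
cand top [482.62355994 153.36567848  76.        ] -171.68817988794308 25.14051636585827
cand side [481.44094318 148.57865583  76.        ] -162.09104470964402
idx [470.35715537 158.83664813  46.        ]
```

View pics/rect4.png

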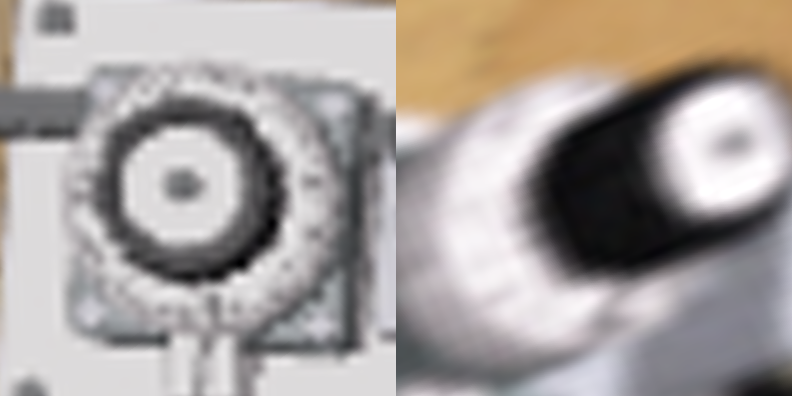

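```bash
python3 -m crank '[[150,1,25,0,0,0,70],[150,1,25,0,0,0,70],[290.5,1,25,0,0,0,70],[290.5,1,25,0,0,0,70],[290.5,1,25,0,0,0,70],[290.5,1,25,0,0,0,70],[290.5,1,25,0,0,0,70]]';  python3 - <<'E'
from h import *
go([507.2,156.6,80],-3.6)
E
```

```text
time: 8.15
tcp_pos: [506.8, 157.1, 143.4]
eef_rot: [[0.06, 0.998, -0.001], [0.998, -0.06, -0.0], [-0.0, -0.001, -1.0]]
ft_force: [-0.2, 0.2, 0.0]
width: 0.822
t 8.15 tcp [506.8 157.1 143.4] jaw -3.5 F [-0.2  0.2  0. ] w 0.822 q [ 0.11  0.06  2.   -0.    1.08  0.17]
shift [-0.4  0.5 63.4] turn [-0.06  0.02  0.13]
```

```bash
python3 -m crank '[[-0.4,0.4,40,0,0,0,70],[-0.4,0.4,60,0,0,0,70],[-0.4,0.4,63,0,0,0,70],[-0.4,0.4,63,0,0,0,70],[-0.4,0.4,63,0,0,0,70]]';  python3 - <<'E'
from h import *
from plant import manip
go([507.2,156.6,80],-3.6)
d=manip.snapshot("side");cv2.imwrite("pics/s5.png",cv2.resize(d["frame"][170:280,230:330],None,fx=5.4,fy=5.4,interpolation=cv2.INTER_CUBIC))
print(manip.get_state()["wrist_torque"])
E
```

```text
time: 8.78
tcp_pos: [509.0, 155.7, 82.2]
eef_rot: [[0.063, 0.998, 0.002], [0.998, -0.063, 0.0], [0.0, 0.002, -1.0]]
ft_force: [-0.3, -0.1, -0.3]
width: 0.822
t 8.78 tcp [509.  155.7  82.2] jaw -3.6 F [-0.3 -0.1 -0.3] w 0.822 q [ 0.11  0.15  2.04 -0.    0.95  0.17]
shift [ 0.8 -1.8  2.2] turn [ 0.14 -0.02 -0.01]
[-0.06677518  0.05464685  0.02383958]
```

View pics/s5.png

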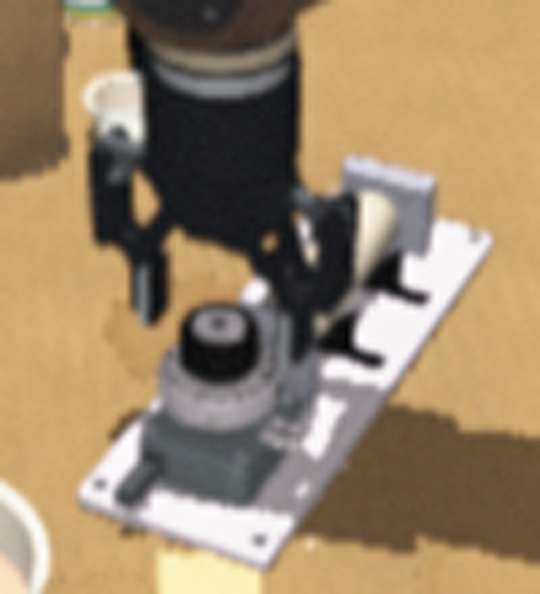

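The fingers straddle the knob at (220,340). Now I close on it.

```bash
python3 -m crank '[[0.5,-1,1.5,0,0,0,45],[0.5,-1,1.5,0,0,0,30],[0.5,-1,1.5,0,0,0,30],[0.5,-1,1.5,0,0,0,30],[0.5,-1,1.5,0,0,0,30]]';  python3 - <<'E'
from h import *
from plant import manip
go([507.2,156.6,80],-3.6)
print(manip.get_state()["wrist_torque"])
E
```

```text
time: 9.45
tcp_pos: [508.8, 156.5, 80.5]
eef_rot: [[0.062, 0.998, 0.004], [0.998, -0.062, 0.0], [0.001, 0.004, -1.0]]
ft_force: [5.6, 0.5, 2.1]
width: 0.445
t 9.45 tcp [508.8 156.5  80.5] jaw -3.6 F [5.6 0.5 2.1] w 0.445 q [ 0.11  0.15  2.04 -0.    0.95  0.17]
shift [ 0.  -1.6  0.5] turn [ 0.25 -0.03  0.02]
[-0.13001483 -0.76194667 -0.00420151]
```

```bash
python3 -m crank '[[0,1,0,0,0,0,30],[0,1,0,0,0,5,30],[0,1,0,0,0,10,30],[0,1,0,0,0,10,30]]';  python3 - <<'E'
from h import *
from plant import manip
go([507.2,156.6,80],-3.6)
print(manip.get_state()["wrist_torque"])
E
```

```text
time: 9.95
tcp_pos: [508.4, 156.5, 80.4]
eef_rot: [[0.236, 0.972, 0.001], [0.972, -0.236, 0.0], [0.0, 0.0, -1.0]]
ft_force: [2.5, -1.3, 6.9]
width: 0.445
t 9.95 tcp [508.4 156.5  80.4] jaw -13.7 F [ 2.5 -1.3  6.9] w 0.445 q [0.11 0.15 2.04 0.   0.95 0.35]
shift [-0.2 -1.2  0.4] turn [ 3.000e-02 -1.000e-02 -1.005e+01]
[-0.13958328 -0.29189644 -0.25138773]
```

```bash
python3 -m crank '[[0,0,0,0,0,8,30],[0,0,0,0,0,16,30],[0,0,0,0,0,24,30],[0,0,0,0,0,32,30],[0,0,0,0,0,32,30],[0,0,0,0,0,32,30]]';  python3 - <<'E'
from h import *
from plant import manip
go([507.2,156.6,80],-3.6)
print(manip.get_state()["wrist_torque"])
d=manip.snapshot("side");cv2.imwrite("pics/s6.png",cv2.resize(d["frame"][170:280,230:330],None,fx=5.4,fy=5.4,interpolation=cv2.INTER_CUBIC))
d=manip.snapshot("top");cv2.imwrite("pics/t6.png",cv2.resize(d["frame"][185:285,190:340],None,fx=5,fy=5,interpolation=cv2.INTER_CUBIC))
E
```

```text
time: 10.7
tcp_pos: [507.4, 157.1, 80.5]
eef_rot: [[0.715, 0.699, -0.002], [0.699, -0.715, 0.001], [-0.001, -0.002, -1.0]]
ft_force: [-1.8, 0.6, 8.9]
width: 0.447
t 10.7 tcp [507.4 157.1  80.5] jaw -45.7 F [-1.8  0.6  8.9] w 0.447 q [0.11 0.15 2.04 0.   0.96 0.9 ]
shift [-0.5  0.2  0.5] turn [-1.500e-01 -2.000e-02 -4.206e+01]
[ 0.12307938  0.15979858 -0.24957983]
```

View pics/s6.png

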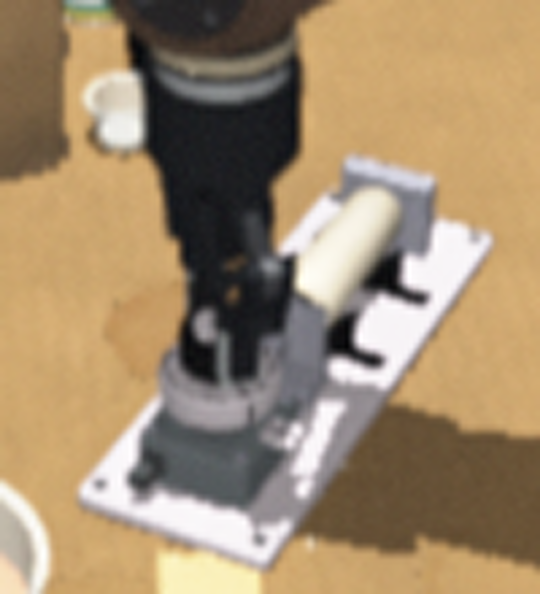

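View pics/t6.png

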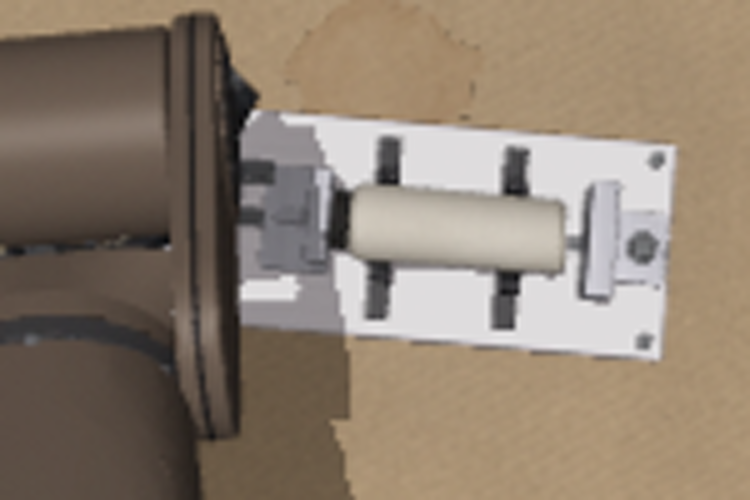

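The nose has met the cover and is pushing it towards the fence. About 8 mm is left, from cover end (563,240) to fence (585,240).

```bash
cat > q.py <<'E'
from h import *
from plant import manip
s=manip.get_state();R=s["eef_rot"]
print("t",round(s["time"],2),"jaw",round(np.degrees(np.arctan2(R[1,1],R[0,1])),2),"Mz",round(s["wrist_torque"][2],3),"M",np.round(s["wrist_torque"],2),"F",np.round(s["ft_force"],1),"tau6",round(s["joint_torque"][5],3),"tcp",np.round(s["tcp_pos"],1))
E
python3 q.py; python3 -m crank '[[0,0,0,0,0,6,30],[0,0,0,0,0,12,30],[0,0,0,0,0,12,30]]'|tail -0; python3 q.py;  python3 -m crank '[[0,0,0,0,0,3,30],[0,0,0,0,0,3,30]]'|tail -0; python3 q.py
```

```text
t 10.8 jaw -45.67 Mz -0.267 M [ 0.09  0.16 -0.27] F [-2.3  2.2  9. ] tau6 -0.24 tcp [507.5 157.1  80.5]
t 11.18 jaw -57.68 Mz -0.203 M [ 0.25  0.28 -0.2 ] F [-2.7  1.9  9.7] tau6 -0.177 tcp [507.1 157.5  80.4]
t 11.43 jaw -60.62 Mz -0.055 M [ 0.32  0.28 -0.05] F [-2.9  2.2 10.2] tau6 -0.048 tcp [507.1 157.5  80.4]Exception ignored on flushing sys.stdout:
BrokenPipeError: [Errno 32] Broken pipe
Exception ignored on flushing sys.stdout:
BrokenPipeError: [Errno 32] Broken pipe
```

```bash
for i in 1; do python3 -m crank '[[0,0,0,0,0,1,30]]'>/dev/null; python3 q.py; done; python3 -m crank '[[0,0,0,0,0,1,30]]'>/dev/null; python3 q.py;python3 -m crank '[[0,0,0,0,0,0,30]]'>/dev/null; python3 q.py; python3 - <<'E'
from h import *
from plant import manip
d=manip.snapshot("side");cv2.imwrite("pics/s7.png",cv2.resize(d["frame"][190:280,240:330],None,fx=6.5,fy=6.5,interpolation=cv2.INTER_CUBIC))
d=manip.snapshot("top");cv2.imwrite("pics/t7.png",cv2.resize(d["frame"][205:255,220:330],None,fx=7,fy=7,interpolation=cv2.INTER_CUBIC))
E
```

```text
t 11.55 jaw -61.55 Mz 0.248 M [0.4  0.3  0.25] F [-2.2  2.9  9.7] tau6 0.185 tcp [507.1 157.6  80.5]
t 11.68 jaw -62.55 Mz 0.262 M [0.41 0.39 0.26] F [-2.9  2.6 10.3] tau6 0.19 tcp [507.  157.6  80.4]
t 11.8 jaw -62.56 Mz 0.072 M [0.38 0.34 0.07] F [-3.   3.3 10.4] tau6 0.111 tcp [507.  157.6  80.5]
```

View pics/s7.png

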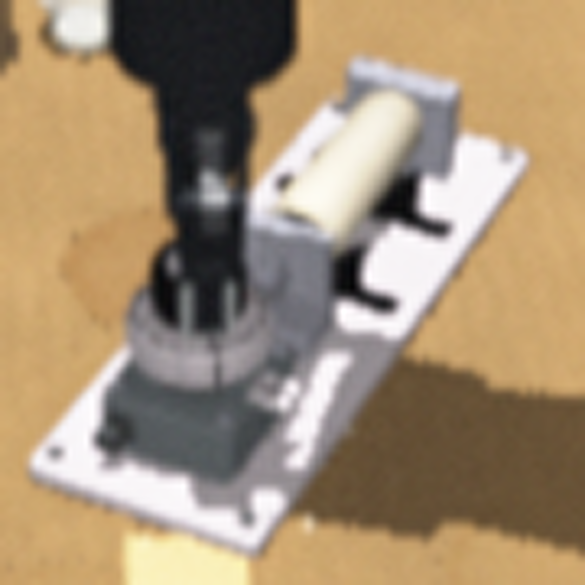

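View pics/t7.png

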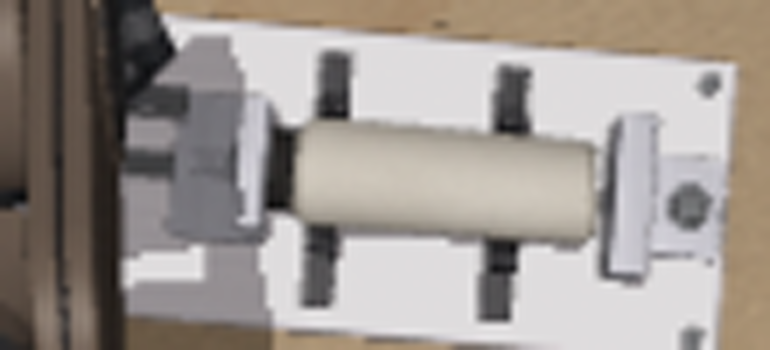

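While the knob is moving, Mz reads a steady +0.25 N m, which is its friction. I step 1° per row and watch for the rise. The zero line is now visible in the side view at crop (212,350).

```bash
python3 -m crank '[[0,0,0,0,0,1,30]]'>/dev/null; python3 q.py;python3 -m crank '[[0,0,0,0,0,1,30]]'>/dev/null; python3 q.py;python3 -m crank '[[0,0,0,0,0,1,30]]'>/dev/null; python3 q.py;python3 -m crank '[[0,0,0,0,0,1,30]]'>/dev/null; python3 q.py;python3 -m crank '[[0,0,0,0,0,1,30]]'>/dev/null; python3 q.py
```

```text
t 12.03 jaw -63.55 Mz 0.23 M [0.45 0.31 0.23] F [-1.9  2.7 10.1] tau6 0.178 tcp [507.  157.6  80.4]
t 12.15 jaw -64.55 Mz 0.208 M [0.44 0.42 0.21] F [-3.2  3.5  9.8] tau6 0.191 tcp [507.  157.6  80.4]
t 12.28 jaw -65.55 Mz 0.257 M [0.53 0.35 0.26] F [-2.1  3.1  8.9] tau6 0.191 tcp [507.  157.7  80.4]
t 12.4 jaw -66.55 Mz 0.27 M [0.53 0.36 0.27] F [-2.9  3.9  9.5] tau6 0.191 tcp [507.  157.7  80.4]
t 12.53 jaw -67.55 Mz 0.292 M [0.48 0.38 0.29] F [-3.1  2.8 10. ] tau6 0.192 tcp [507.  157.7  80.4]
```

```bash
python3 -m crank '[[0,0,0,0,0,1,30]]'>/dev/null; python3 q.py;python3 -m crank '[[0,0,0,0,0,1,30]]'>/dev/null; python3 q.py;python3 -m crank '[[0,0,0,0,0,1,30]]'>/dev/null; python3 q.py
```

```text
t 12.65 jaw -68.55 Mz 0.279 M [0.54 0.31 0.28] F [-2.5  3.7 10.6] tau6 0.192 tcp [507.  157.8  80.5]
t 12.78 jaw -69.55 Mz 0.279 M [0.55 0.35 0.28] F [-2.9  3.8 10.6] tau6 0.192 tcp [506.9 157.8  80.5]
t 12.9 jaw -70.56 Mz 0.263 M [0.56 0.35 0.26] F [-3.2  3.8 10.4] tau6 0.192 tcp [506.9 157.9  80.4]
```

```bash
python3 -m crank '[[0,0,0,0,0,1,30]]'>/dev/null; python3 q.py;python3 -m crank '[[0,0,0,0,0,1,30]]'>/dev/null; python3 q.py
```

```text
t 13.03 jaw -71.56 Mz 0.252 M [0.6  0.45 0.25] F [-3.   3.6  9.1] tau6 0.192 tcp [506.9 157.9  80.4]
t 13.15 jaw -72.56 Mz 0.292 M [0.61 0.35 0.29] F [-2.6  4.2  9.5] tau6 0.193 tcp [506.9 157.9  80.4]
```

```bash
python3 -m crank '[[0,0,0,0,0,1,30]]'>/dev/null; python3 q.py;python3 -m crank '[[0,0,0,0,0,1,30]]'>/dev/null; python3 q.py
```

```text
t 13.28 jaw -73.55 Mz 0.296 M [0.61 0.43 0.3 ] F [-3.3  4.9 10.9] tau6 0.193 tcp [506.9 158.   80.4]
t 13.4 jaw -74.56 Mz 0.282 M [0.63 0.4  0.28] F [-3.6  4.3 10.6] tau6 0.193 tcp [506.9 158.   80.4]
```

```bash
python3 -m crank '[[0,0,0,0,0,1,30]]'>/dev/null; python3 q.py;python3 -m crank '[[0,0,0,0,0,1,30]]'>/dev/null; python3 q.py
```

```text
t 13.53 jaw -75.56 Mz 0.294 M [0.63 0.38 0.29] F [-3.2  4.5 10.9] tau6 0.224 tcp [506.9 158.   80.4]
t 13.65 jaw -76.54 Mz 0.347 M [0.72 0.44 0.35] F [-3.   5.   9.1] tau6 0.277 tcp [506.9 158.1  80.4]
```

Contact shows at jaw -75°: tau6 is 0.03 and then 0.084 above its baseline, about 4.8 N. One more degree should give about 8 N.

```bash
python3 -m crank '[[0,0,0,0,0,1,30]]'>/dev/null; python3 q.py
```

```text
t 13.78 jaw -77.52 Mz 0.382 M [0.71 0.41 0.38] F [-2.6  5.1 10.2] tau6 0.328 tcp [506.8 158.1  80.4]
```

```bash
python3 -m crank '[[0,0,0,0,0,0,30],[0,0,0,0,0,0,30],[0,0,0,0,0,0,30],[0,0,0,0,0,0,30]]'>/dev/null; python3 q.py; python3 -m crank '[[0,0,0,0,0,0,45],[0,0,0,0,0,0,60],[0,0,0,0,0,0,70],[0,0,0,0,0,0,70],[0,0,-40,0,0,0,70],[0,0,-80,0,0,0,70],[0,0,-80,0,0,0,70]]'; python3 q.py; python3 -c "
from h import *
go([488,-133,170],-77.5)"
```

```text
t 14.28 jaw -77.53 Mz 0.214 M [0.65 0.45 0.21] F [-2.4  4.4  9.9] tau6 0.246 tcp [506.8 158.1  80.4]
time: 15.15
tcp_pos: [510.6, 156.6, 163.5]
eef_rot: [[0.977, 0.215, 0.008], [0.215, -0.977, 0.001], [0.008, 0.001, -1.0]]
ft_force: [-0.7, -0.7, -0.5]
width: 0.82
t 15.15 jaw -77.6 Mz -0.023 M [ 0.04 -0.03 -0.02] F [-0.7 -0.7 -0.5] tau6 -0.0 tcp [510.6 156.6 163.5]
t 15.15 tcp [510.6 156.6 163.5] jaw -77.6 F [-0.7 -0.7 -0.5] w 0.82 q [ 0.11  0.04  1.99 -0.    1.11  1.46]
shift [-84.3 278.   -7. ] turn [ 0.05 -0.46 -0.1 ]
```

```bash
python3 -m crank '[[-84,278,-7,0,0,-37,70],[-84,278,-7,0,0,-37,70],[-84,278,-7,0,0,-37,70],[-84,278,-7,0,0,-37,70],[-84,278,-7,0,0,-37,70],[-84,278,-7,0,0,-37,70]]'; python3 - <<'E'
from h import *
from plant import manip
K=[507.2,156.6]
go([508,157,140],-40)
T=manip.snapshot("top");S=manip.snapshot("side");np.savez("pics/top8.npz",**T);np.savez("pics/side8.npz",**S)
cv2.imwrite("pics/rect8.png",rect(T,K,76,45,6.6))
cv2.imwrite("pics/t8.png",cv2.resize(T["frame"][200:260,195:330],None,fx=5.5,fy=5.5,interpolation=cv2.INTER_CUBIC))
cv2.imwrite("pics/s8.png",cv2.resize(S["frame"][215:270,240:310],None,fx=11,fy=11,interpolation=cv2.INTER_CUBIC))
E
```

```text
time: 15.9
tcp_pos: [484.8, -136.7, 165.4]
eef_rot: [[0.656, 0.755, -0.001], [0.755, -0.656, 0.0], [-0.001, -0.001, -1.0]]
ft_force: [-0.4, 0.1, 0.8]
width: 0.817
t 15.9 tcp [ 484.8 -136.7  165.4] jaw -41.0 F [-0.4  0.1  0.8] w 0.817 q [-0.48 -0.03  2.05 -0.    1.12  0.24]
shift [ 237.  -175.    25.4] turn [-0.06  0.04 -0.97]
```

View pics/rect8.png

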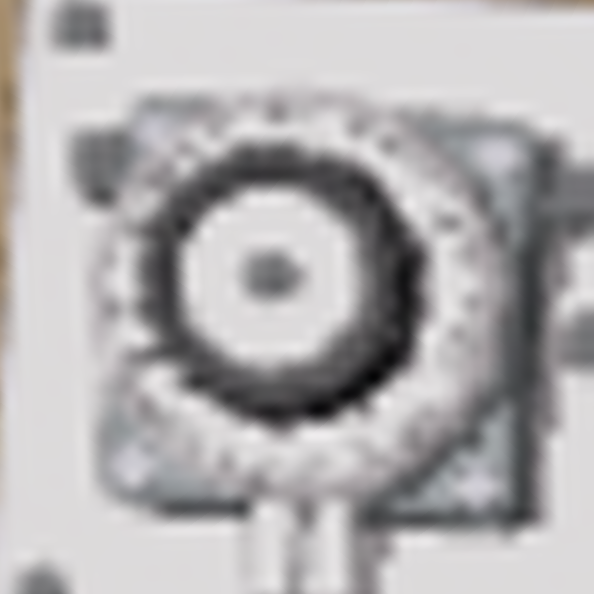

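View pics/t8.png

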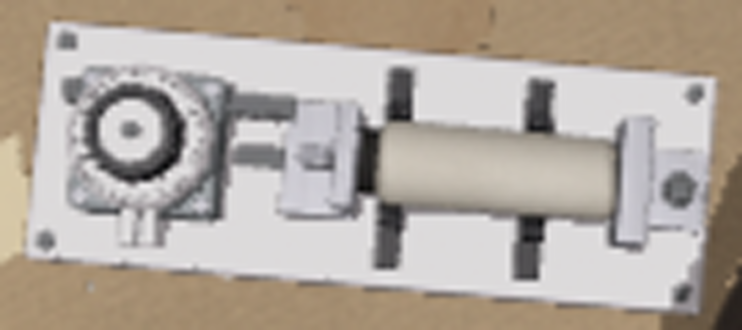

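View pics/s8.png

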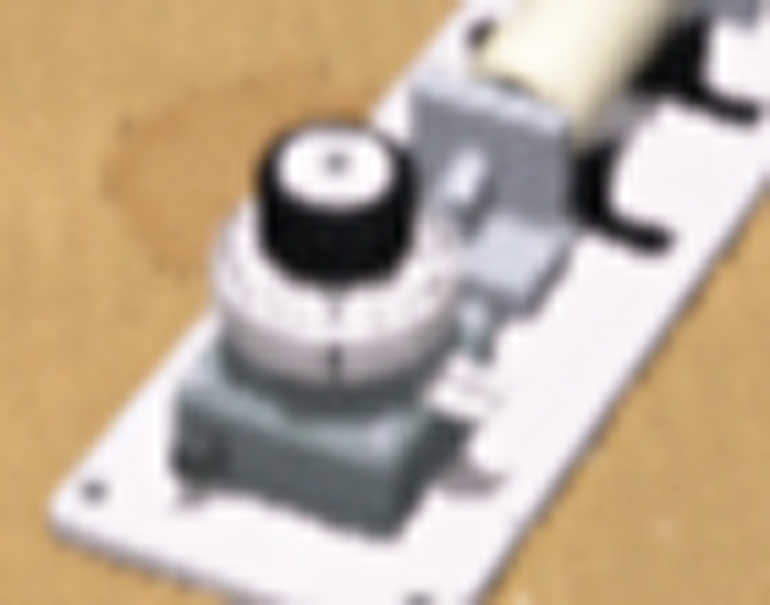

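```bash
python3 - <<'E'
from h import *
S=load("side8");T=load("top8")
for K in([507.2,156.6],[508,156.5]):
  for p in((335,305),(335,342)):
    P=atz(S,*crop(p,11,240,215),76);print("side",P,np.degrees(np.arctan2(P[1]-K[1],P[0]-K[0])),np.hypot(*(P[:2]-K)))
# calibrate side locally: knob top centre
print("knobtop side@102",atz(S,*crop((337,162),11,240,215),102),"top@102",atz(T,*crop((129,129),5.5,195,200),102))
E
```

```text
side [497.57929905 177.0925158   76.        ] 115.1488292810955 22.63848693111097
side [492.01867319 189.86502315  76.        ] 114.53077325158087 36.56548165436286
side [497.57929905 177.0925158   76.        ] 116.8413773169761 23.07905360305057
side [492.01867319 189.86502315  76.        ] 115.5936955548215 36.99496690278702
knobtop side@102 [506.59575057 155.14413088 102.        ] top@102 [508.32844202 157.87921222 102.        ]
```

The cover is nipped between nose and fence. Both views put the zero line at about 114° and the index is at 176.4°, so the ring needs about 62° counter-clockwise. I move over the ring.

```bash
python3 -m crank '[[120,-90,10,0,0,0,75],[120,-90,10,0,0,0,75],[120,-90,10,0,0,0,75],[239,-175,25,0,0,-1,75],[239,-175,25,0,0,-1,75],[239,-175,25,0,0,-1,75],[239,-175,25,0,0,-1,75],[239,-175,25,0,0,-1,75]]'; python3 -c "
from h import *
go([508.9,158.4,51],-40)"
```

```text
time: 17.0
tcp_pos: [507.6, 162.6, 140.9]
eef_rot: [[0.636, 0.772, -0.001], [0.772, -0.636, -0.0], [-0.001, -0.0, -1.0]]
ft_force: [0.2, -0.2, -0.2]
width: 0.877
t 17.0 tcp [507.6 162.6 140.9] jaw -39.5 F [ 0.2 -0.2 -0.2] w 0.877 q [ 0.12  0.07  2.   -0.    1.07  0.81]
shift [-2.3  3.7 89.9] turn [-0.03  0.05  0.5 ]
```

```bash
python3 -m crank '[[-2.3,3,0,0,0,0,78],[-2.3,3,30,0,0,0,78],[-2.3,3,52,0,0,0,78],[-2.3,3,52,0,0,0,78],[-2.3,3,52,0,0,0,78]]'; python3 -c "
from h import *
go([508.9,158.4,51],-40)"
```

```text
time: 17.62
tcp_pos: [510.0, 157.9, 90.3]
eef_rot: [[0.638, 0.77, 0.001], [0.77, -0.638, 0.0], [0.001, 0.001, -1.0]]
ft_force: [0.5, 0.7, 0.0]
width: 0.912
t 17.62 tcp [510.  157.9  90.3] jaw -39.7 F [0.5 0.7 0. ] w 0.912 q [0.11 0.14 2.03 0.   0.97 0.8 ]
shift [-0.4 -1.1 39.3] turn [ 0.06 -0.06  0.35]
```

```bash
python3 -m crank '[[-0.4,-1,20,0,0,0,78],[-0.4,-1,33,0,0,0,78],[-0.4,-1,38,0,0,0,78],[-0.4,-1,38,0,0,0,78],[-0.4,-1,38,0,0,0,78]]'; python3 - <<'E'
from h import *
from plant import manip
go([508.9,158.4,51],-40)
d=manip.snapshot("side");cv2.imwrite("pics/s9.png",cv2.resize(d["frame"][190:280,230:320],None,fx=6.5,fy=6.5,interpolation=cv2.INTER_CUBIC))
E
```

```text
time: 18.25
tcp_pos: [508.7, 158.9, 52.0]
eef_rot: [[0.637, 0.771, 0.001], [0.771, -0.637, 0.0], [0.001, 0.001, -1.0]]
ft_force: [0.0, 0.3, 0.6]
width: 0.917
t 18.25 tcp [508.7 158.9  52. ] jaw -39.6 F [0.  0.3 0.6] w 0.917 q [ 0.11  0.2   2.04 -0.    0.9   0.8 ]
shift [-0.3  0.5  1. ] turn [ 0.05 -0.05  0.42]
```

View pics/s9.png

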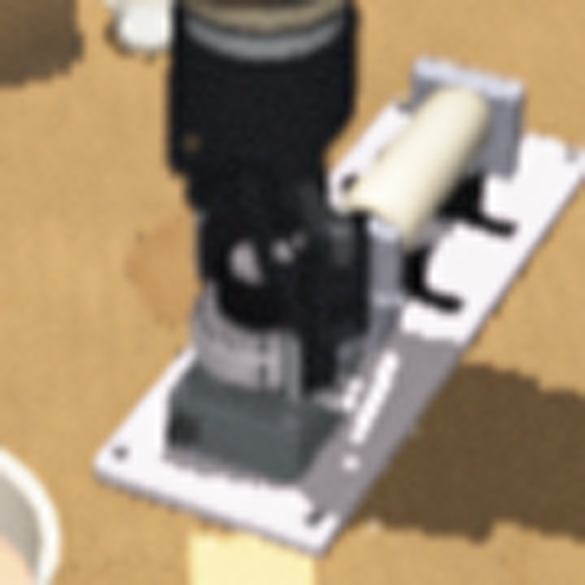

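```bash
python3 -m crank '[[-0.3,0.4,0,0,0,0.4,65],[-0.3,0.4,0,0,0,0.4,50],[-0.3,0.4,0,0,0,0.4,50],[-0.3,0.4,0,0,0,0.4,50]]'; python3 q.py
```

```text
time: 18.8
tcp_pos: [508.7, 158.3, 52.3]
eef_rot: [[0.643, 0.766, 0.001], [0.766, -0.643, -0.0], [0.0, 0.001, -1.0]]
ft_force: [-3.4, -0.4, 5.6]
width: 0.701
t 18.8 jaw -40.0 Mz -0.11 M [-0.17  0.31 -0.11] F [-3.4 -0.4  5.6] tau6 -0.094 tcp [508.7 158.3  52.3]
```

```bash
python3 -m crank '[[0,0,0,0,0,-2,50],[0,0,0,0,0,-5,50]]'>/dev/null; python3 q.py; python3 -m crank '[[0,0,0,0,0,-5,50],[0,0,0,0,0,-10,50],[0,0,0,0,0,-15,50],[0,0,0,0,0,-20,50],[0,0,0,0,0,-25,50]]'>/dev/null; python3 q.py;python3 - <<'E'
from h import *
from plant import manip
d=manip.snapshot("side");cv2.imwrite("pics/s10.png",cv2.resize(d["frame"][190:280,230:320],None,fx=6.5,fy=6.5,interpolation=cv2.INTER_CUBIC))
E
```

```text
t 19.05 jaw -34.91 Mz -0.043 M [-0.21  0.28 -0.04] F [-2.9 -0.6  5.5] tau6 0.138 tcp [508.7 158.3  52.3]
t 19.68 jaw -9.84 Mz -0.036 M [-0.21  0.16 -0.04] F [-1.8 -2.6  4.6] tau6 0.267 tcp [508.9 158.2  52.3]
```

View pics/s10.png

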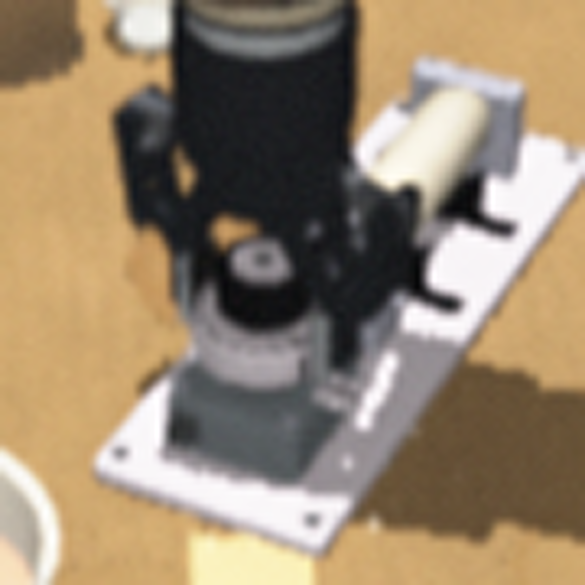

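```bash
python3 -m crank '[[0,0,0,0,0,-6,50],[0,0,0,0,0,-12,50],[0,0,0,0,0,-18,50],[0,0,0,0,0,-24,50],[0,0,0,0,0,-28,50],[0,0,0,0,0,-31,50],[0,0,0,0,0,-32,50],[0,0,0,0,0,-32,50],[0,0,0,0,0,-32,50]]'>/dev/null; python3 q.py;python3 -m crank '[[0,0,0,0,0,0,66],[0,0,0,0,0,0,76],[0,0,0,0,0,0,78],[0,0,0,0,0,0,78],[0,0,-40,0,0,0,78],[0,0,-90,0,0,0,78],[0,0,-110,0,0,0,78]]'; python3 -c "
from h import *
go([488,-133,165],22)"
```

```text
t 20.85 jaw 22.03 Mz 0.038 M [-0.21  0.04  0.04] F [-0.7 -0.9  5.5] tau6 0.048 tcp [509.2 158.2  52.3]
time: 21.72
tcp_pos: [510.0, 158.6, 165.0]
eef_rot: [[-0.375, 0.927, 0.006], [0.927, 0.375, 0.001], [-0.001, 0.006, -1.0]]
ft_force: [-0.9, -0.4, -0.6]
width: 0.917
t 21.73 tcp [510.  158.6 165. ] jaw 22.0 F [-0.9 -0.4 -0.6] w 0.917 q [ 0.11  0.04  1.98  0.    1.11 -0.27]
shift [-262.1 -129.7   -0.3] turn [0.32 0.08 0.02]
```

```bash
python3 -m crank '[[-262,-130,0,0,0,0,78],[-262,-130,0,0,0,0,78],[-262,-130,0,0,0,0,78],[-262,-130,0,0,0,0,78],[-262,-130,0,0,0,0,78],[-262,-130,0,0,0,0,78]]'>/dev/null; python3 - <<'E'
from h import *
from plant import manip
K=[507.5,157]
Ts=[];Ss=[]
for i in range(4): Ts.append(manip.snapshot("top"));Ss.append(manip.snapshot("side"))
T,S=Ts[0],Ss[0]
print(np.abs(Ts[0]["frame"].astype(int)-Ts[1]["frame"]).max())
np.savez("pics/top11.npz",**T);np.savez("pics/side11.npz",**S)
cv2.imwrite("pics/rect11.png",rect(T,K,76,45,6.6))
cv2.imwrite("pics/t11.png",cv2.resize(T["frame"][200:260,195:330],None,fx=5.5,fy=5.5,interpolation=cv2.INTER_CUBIC))
cv2.imwrite("pics/s11.png",cv2.resize(S["frame"][225:265,250:300],None,fx=15,fy=15,interpolation=cv2.INTER_CUBIC))
E
```

```text
138
```

View pics/rect11.png

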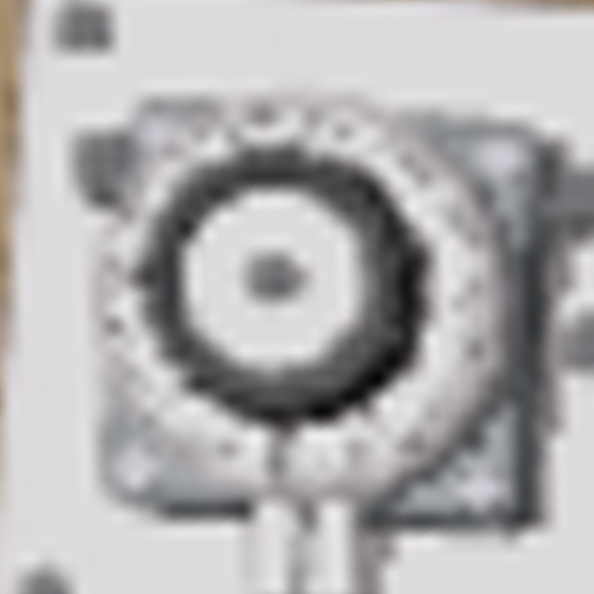

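View pics/t11.png

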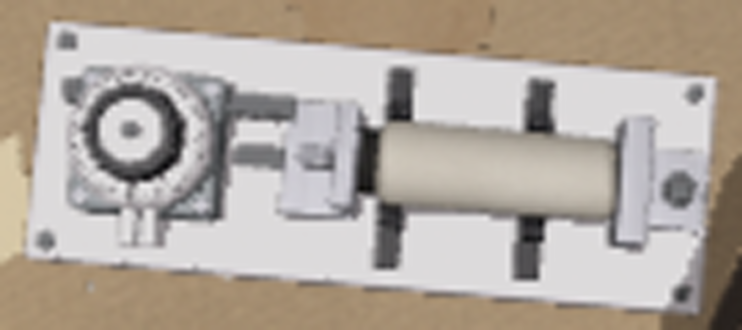

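View pics/s11.png

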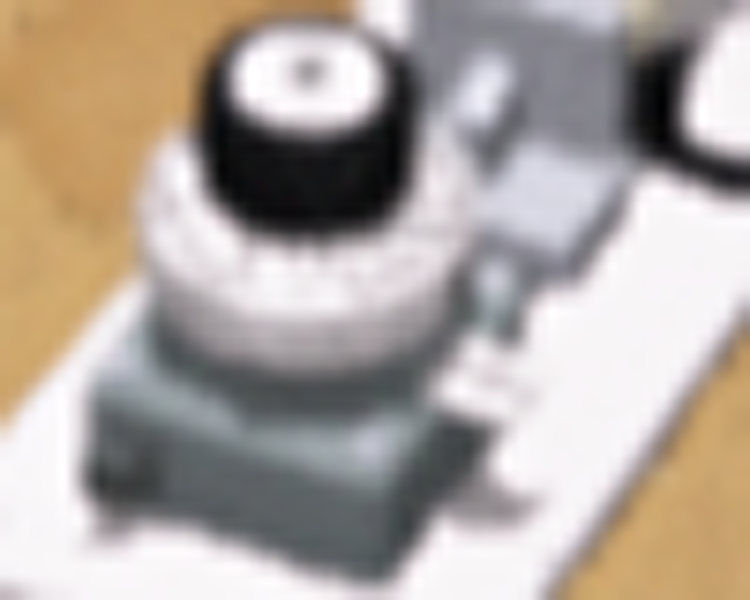

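```bash
python3 - <<'E'
from h import *
from plant import manip
K=np.array([507.5,157])
fr=[manip.snapshot("top") for i in range(3)]
T=fr[0];print([np.abs(fr[0]["frame"].astype(int)-f["frame"])[200:260,195:330].max() for f in fr])
# axis estimate from knob-top white disc centroid at z=102
g=cv2.cvtColor(T["frame"],cv2.COLOR_BGR2GRAY).astype(float)
def line(z,r0,r1,a0,a1,K):
    out=[]
    for r in np.arange(r0,r1,.5):
        a=np.radians(np.arange(a0,a1,.25));P=np.c_[K[0]+r*np.cos(a),K[1]+r*np.sin(a),np.full_like(a,z)]
        q=(P-T["pose"][:3,3])@T["pose"][:3,:3];q=q@T["mtx"].T;uv=(q[:,:2]/q[:,2:]).astype(np.float32)
        v=cv2.remap(g.astype(np.float32),uv[:,0].reshape(-1,1),uv[:,1].reshape(-1,1),cv2.INTER_LINEAR).ravel()
        w=np.clip(np.percentile(v,70)-v-15,0,None);m=abs(np.degrees(a)-np.degrees(a[v.argmin()]))<7
        out.append((r,round(float((np.degrees(a)*w*m).sum()/max((w*m).sum(),1e-6)),1),int(v.min())))
    return out
for K in([507.5,157],[507.0,156.0],[508,157.5]):
    print(K);print(line(76,23,31,160,195,K)[::2]);print(line(46,32,42,168,186,K)[::2])
im=g[205:228,205:240]
E
```

```text
[np.int64(0), np.int64(49), np.int64(49)]
[507.5, 157]
[(np.float64(23.0), 172.9, 146), (np.float64(24.0), 173.2, 141), (np.float64(25.0), 173.3, 134), (np.float64(26.0), 173.5, 137), (np.float64(27.0), 173.9, 145), (np.float64(28.0), 174.7, 152), (np.float64(29.0), 175.5, 154), (np.float64(30.0), 0.0, 149)]
[(np.float64(32.0), 176.0, 127), (np.float64(33.0), 176.5, 135), (np.float64(34.0), 176.4, 153), (np.float64(35.0), 175.7, 174), (np.float64(36.0), 175.1, 179), (np.float64(37.0), 175.2, 178), (np.float64(38.0), 175.2, 177), (np.float64(39.0), 175.3, 170), (np.float64(40.0), 175.3, 161), (np.float64(41.0), 175.1, 156)]
[507.0, 156.0]
[(np.float64(23.0), 170.5, 145), (np.float64(24.0), 170.7, 138), (np.float64(25.0), 170.9, 131), (np.float64(26.0), 171.2, 139), (np.float64(27.0), 171.7, 149), (np.float64(28.0), 172.4, 153), (np.float64(29.0), 0.0, 153), (np.float64(30.0), 194.2, 145)]
[(np.float64(32.0), 174.4, 129), (np.float64(33.0), 174.8, 142), (np.float64(34.0), 174.5, 163), (np.float64(35.0), 185.5, 178), (np.float64(36.0), 185.5, 176), (np.float64(37.0), 185.5, 175), (np.float64(38.0), 185.4, 173), (np.float64(39.0), 173.7, 167), (np.float64(40.0), 173.8, 159), (np.float64(41.0), 173.6, 157)]
[508, 157.5]
[(np.float64(23.0), 174.4, 144), (np.float64(24.0), 174.5, 143), (np.float64(25.0), 174.5, 137), (np.float64(26.0), 174.5, 132), (np.float64(27.0), 174.9, 141), (np.float64(28.0), 175.4, 150), (np.float64(29.0), 176.4, 153), (np.float64(30.0), 179.2, 152)]
[(np.float64(32.0), 176.7, 125), (np.float64(33.0), 177.2, 130), (np.float64(34.0), 177.4, 145), (np.float64(35.0), 177.0, 164), (np.float64(36.0), 176.0, 181), (np.float64(37.0), 176.0, 179), (np.float64(38.0), 176.0, 178), (np.float64(39.0), 176.0, 173), (np.float64(40.0), 176.1, 165), (np.float64(41.0), 176.0, 157)]
```

```bash
python3 - <<'E'
from h import *
S=load("side11")["frame"]
cv2.imwrite("pics/s11b.png",cv2.resize(S[230:256,266:290],None,fx=24,fy=23,interpolation=cv2.INTER_CUBIC))
d=load("side11")
for A in([508.3,157.8],[507.0,156.0]):
  for da in(-6,-3,0,3,6):
    a=np.radians(176.4+da)
    print(A,da,[np.round((proj(d,[A[0]+r*np.cos(a),A[1]+r*np.sin(a),76])-[266,230]+.5)*[24,23]).astype(int) for r in(22,31)])
  a=np.radians(176.4);print("idx",[np.round((proj(d,[A[0]+r*np.cos(a),A[1]+r*np.sin(a),46])-[266,230]+.5)*[24,23]).astype(int) for r in(31,40)])
E
```

```text
[508.3, 157.8] -6 [array([252, 239]), array([319, 266])]
[508.3, 157.8] -3 [array([257, 234]), array([326, 258])]
[508.3, 157.8] 0 [array([262, 228]), array([333, 251])]
[508.3, 157.8] 3 [array([266, 223]), array([339, 243])]
[508.3, 157.8] 6 [array([270, 217]), array([344, 234])]
idx [array([329, 443]), array([400, 465])]
[507.0, 156.0] -6 [array([268, 233]), array([335, 260])]
[507.0, 156.0] -3 [array([273, 228]), array([343, 252])]
[507.0, 156.0] 0 [array([278, 222]), array([349, 244])]
[507.0, 156.0] 3 [array([282, 217]), array([355, 236])]
[507.0, 156.0] 6 [array([286, 211]), array([360, 228])]
idx [array([346, 437]), array([416, 459])]
```

View pics/s11b.png

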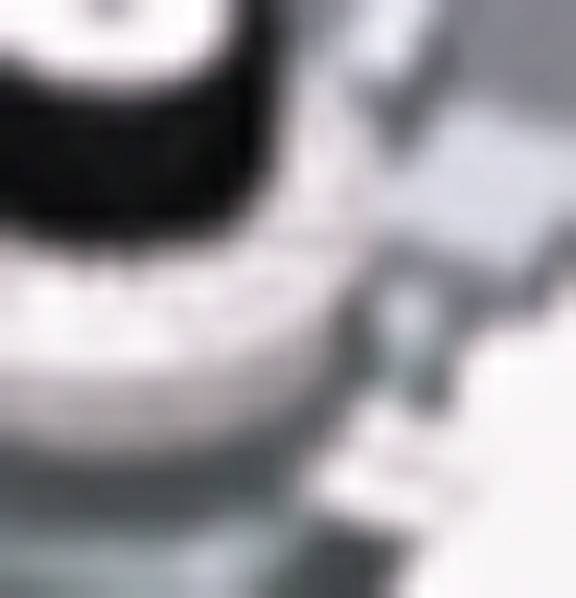

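The side view (zero line (290,240)–(340,245), index (400,462)) and the top view both put the zero line within about 1 mm of the index. I check the bystanders and then hand in.

```bash
python3 - <<'E'
from h import *
from plant import manip
a=load("top0")["frame"];b=load("top11")["frame"]
for n,(x0,y0,x1,y1) in dict(tape=(348,135,398,185),cup=(320,144,344,168),pad=(122,225,163,280)).items():
    print(n,cv2.phaseCorrelate(cv2.cvtColor(a,6)[y0:y1,x0:x1].astype(np.float64),cv2.cvtColor(b,6)[y0:y1,x0:x1].astype(np.float64)))
print(manip.get_state()["joint_vel"].round(3),manip.get_state()["ft_force"].round(1))
print(manip.finish_job())
E
```

```text
tape ((-0.007857788401533838, 0.013220914724971777), 0.9931949346647567)
cup ((0.008949858996492921, 0.028046503936996814), 0.9974978720525299)
pad ((0.4896308748047744, -0.004226999113903673), 1.0012407665871166)
[-0.005  0.003 -0.001 -0.001  0.003  0.   ] [ 0.3 -0.1  0. ]
the job is handed in; nothing more can be done
None
```

The job is done and handed in at about 23 s; the hand-in reports no verdict.

- **Cover:** it lies in both V saddles, between the fence and the nose, as both camera views show.
- **Knob:** I turned it about 74° (1.29 rad) clockwise. In 1° steps the torque rose 0.135 N m above the friction level, which is about 7.7 N at the nose. I held it for 0.5 s and let go.
- **Ring:** I then turned the scale ring alone about 62° back, counter-clockwise. The stop and cover looked the same afterwards.

What the last checks showed:
- **Zero line:** the top view puts it about 0.7 mm short of the index, up to about 1 mm depending on where the knob axis is taken. The side view puts it on the index or slightly past it. The two views disagree by about 1 mm, within the 2 mm allowed, so I left it.
- **Nose force:** I could not measure it again after turning the ring. Turning the ring drags the knob back with about 0.1 N m, which its friction should only just hold. If the knob did slip a little, I estimate about 7 N would remain.
- **Bystanders:** the tape and the cup did not move in the top view. The sanding block showed an apparent 0.5 pixel shift (about 1 mm), though the arm never went near it. The blue look-alike was not touched.

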